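# Load a thread bobbin into its hinged case and hold the case pinned shut

## Task

Slide the full thread bobbin up off the winder's spindle, set it down flat in the round recess of the open thread case and let go of it, then swing the case's lid shut over it. Then take the steel pin out of its wooden block and push it straight down through the lid's hole, the bobbin and the base until its knob sits on the lid. Finish while still holding the pin's knob and pressing it firmly down on the lid (around 10 N or more), so the halves stay pressed shut: do not let go; leave the panels, glue bottle, mug and awl where they are.

Things in the scene. Friction and masses are not known exactly. Their poses are not given: they have to be found in the camera images.
- case: Thread case, fixed: grey base 110 (its x) by 132 mm (its y), 20 high, with a central recess 54 wide, 6 deep, and a 13 mm hole down through its floor. Origin: centre of the underside, on the hole's axis. A wall on its +y edge (110 wide, to 56 high) carries the lid; on the -y edge a post (50 wide, to 62 high) stops it; both stand 58 to 66 mm from the centre. +x and -x sides open. Yaw varies.
- seat (a point): Centre of the recess floor, 14 mm above the table, 6 mm below the rim; the bobbin's underside rests here. Axes as the case.
- hinge (a point): Point on the hinge line, midway along it, 64 mm from the case's centre towards its +y, 67 mm above the table. The hinge line runs along the case's x axis.
- lid (a joint): Lid angle (rad): 0 shut (level, hard stop), 1.57 upright; starts 2.0 to 2.35, leaning away from the recess. Aluminium plate 10 mm thick (5 either side of the hinge line), 110 wide, reaching 126 from the hinge line, 0.25 kg. Stiff hinge (0.3 N m): stays at any angle, can be pushed over from behind with the fingers. Shut, its underside is 62, its top 72 mm above the table.
- lid_hole (a point): Upper mouth of the lid's 13 mm hole (top face of the lid), 64 mm from the hinge line. With the lid shut it lies 72 mm above the table exactly over the case's centre. Turns with the lid; z points out of the lid's top face.
- bobbin_center (a point): Centre (half-way up, on the axis) of the thread bobbin: straight-sided cylinder 50 mm in diameter, 46 high, 20 mm bore right through, about 0.09 kg, axis upright; pale thread, wooden end flanges. Starts on the winder's spindle, its underside 32 mm above the table. Grip it across its outside.
- spindle_top (a point): Tip of the winder's upright steel spindle, 88 mm above the table. Spindle 16 mm thick with tapered tip, standing 56 mm above the flange (40 mm in diameter) that carries the bobbin. Winder: grey housing 90 by 80 mm, 26 high, fixed, spindle at its centre.
- stand: Wooden block 70 by 70 mm, 55 mm high, fixed to the table, with an 11 mm blind hole 45 mm deep in the middle of its top, in which the pin stands. Origin: centre of the underside.
- pin_knob (a point): Centre of the pin's black knob, a cylinder 24 mm in diameter, 36 high, on top of the steel shank. Shank 10 mm in diameter, 68 long, tapered to 5 mm over its last 8 mm. z points up along the pin. 0.08 kg. It stands upright in the block, this point 96 mm above the table; lift it over 45 mm to clear the hole.
- pin_shoulder (a point): Underside of the knob, on the pin's axis, 18 mm below the knob's centre; it comes to sit on the lid's top face.
- pin_tip (a point): Lower end of the pin, 86 mm below the knob's centre; with the pin fully home it is 4 mm above the table, in the base's hole.
- panels: Bystander: stack of hexagonal ball panels about 90 mm across, 60 mm high, beyond the case. Origin: centre of the underside.
- glue: Bystander: yellow bottle 52 mm in diameter, 150 mm high. Origin: centre of the underside.
- mug: Bystander: white mug 76 mm in diameter, 85 mm high. Origin: centre of the underside.
- awl: Bystander: hand tool with a wooden handle lying on the table at the robot's right, near the base. Origin: middle of the tool.

How it is judged:
By the outcome, as a careful person would: the job done as asked, in the order asked, and still so for the second after the job is handed in, while the arm keeps its last pose, push and grip.
It also fails if it takes over 72 s, if anything falls off the work surface, if the arm or the gripper's body presses on something with over 40 N, if the wrist force passes 120 N, or if a joint passes its speed limit or range.

## Robot

A 6-joint arm with a two-finger parallel gripper is mounted at the origin on the work surface. World frame = base frame: x ahead of the robot, y to its left, z up, the work surface at z = 0. Lengths are in m, angles in rad, forces in N, time in s.
With the tool pointing down it reaches from about 0.35 to 0.975 m from the base axis. Payload 4.9 kg.
Tool frame: the origin (TCP) lies at the very end of the fingers, on their centre line; the grasp point (between the pads) lies 19 mm behind it; z points along the fingers, y is the line along which they close (so a half turn about z gives the same grasp; the last joint's range is limited). The gripper opens to 85 mm and grips with 20 to 120 N. Pads are 22 mm wide; open, the fingers measure 114 mm over their backs; the gripper's body (76 mm by 85 mm) begins 54 mm behind the grasp point. The pads swing forward as they close: fully open they stand 13 mm farther back than shut.
Start: joints at [0.984, 0.053, 1.613, -0, 1.476, -0.119], TCP at [0.282, 0.558, 0.231] pointing down, gripper open.
Joint ranges: [-3.01, 3.01], [-1.01, 2.22], [0.06, 2.58], [-1.02, 4.17], [0.09, 2.62], [-3.14, 3.14]. Speed limits (rad/s): [2.57, 2.57, 3.14, 3.14, 3.14, 3.14].

## Interface

Orientations are given as a unit quaternion [w, x, y, z].
In Python, from plant import state, optics, ticket, nets gives the robot as it stands. The module is installed in compiled form; this text tells all that it offers.
- The arm moves only by the shell command python3 -m inch 'ROWS' [OPENING]. ROWS is JSON, a list of rows, each an object of numbers: "dx", "dy", "dz": the shift along the tool's x, y, z as a fraction of full scale; "rx", "ry", "rz": the turn, a rotation vector about the tool's x, y, z as a fraction of full scale. In form: [{"dx": .., "dy": .., "dz": .., "rx": .., "ry": .., "rz": ..}, ...]. A call has 1 to 5 rows; each row is the pose to reach, as a shift and turn from the pose commanded when the call began, along the tool's axes at that moment; what a row does not reach only later rows make up. Full scale, the value 1, is 0.8 m for a shift and 1.5 rad for a turn. A row lasts 1/10 s, in which the tool goes at most 50 mm and 8.59 degrees, less where a joint would pass 70% of its speed; a pose out of reach is approached as far as the arm can. A call with a number of a shift or a turn outside -1 to 1 is refused whole. A call with a gripper value outside its range is refused whole. OPENING is the opening, from -1 (shut) to 1 (fully open), set as the call begins (- or left out, the last holds). The fingers move at their own pace and stop on an object; the grip force is fixed at half the most. Time passes only in rows, so rows that repeat a pose let the fingers close. It gives the time, the measured TCP pose, the force, the opening and the grip force at its end, in the units of the state.
- state(): the state, without advancing time (a new reading comes with each control period).
- optics.grab_frame(name): name is "scene" or "top"; returns the picture (400x640x3 uint8, red, green, blue); there is no depth.
- optics.camera_info(name): a dict with "fx", "fy", "cx", "cy" (pixels), "k1" (the pictures are not rectified: a ray, as slopes to the right and down, at radius r is drawn at 1 + k1 r^2 times it, then the intrinsics apply), "R" (3x3) and "t" (3): a world point X has camera coordinates R X + t. Camera axes: x right, y down, z forward; pixel columns grow to the right and rows downward; lengths in m; the calibration is good to about 2 mm. A picture is of the moment at which its call begins. camera_info takes no time and is no camera call.
- ticket.job_done(): hands the job in; it is judged then, once.
Trained networks look in the newest picture that a camera, given by its name, has taken for a name from the list of things; names that differ only in an ending like _2 or _b are one class to them, and where a whole thing is asked for, a point or a joint stands for the part that bears it (a point fixed in the world has none). Each returns a list of dicts, best first, with "confidence" (0 to 1); they miss things now and then, are a little off and sometimes report something else, mostly with a low value. They report only what shows in the picture. A call takes as long as a camera call.
- nets.boxes_of(camera, name): "bbox" ([centre column, centre row, width, height] in pixels, round what is visible of it).
- nets.outline_of(camera, name): "pixels" (400x640 bool, what is visible of it) and "bbox" ([centre column, centre row, width, height] in pixels, round what is visible of it).
The state is a dict: "time": time; "joint_pos": joint angles; "joint_vel": joint speeds; "joint_efforts": joint torques, N m; "tool_pos": TCP position; "tool_rot": TCP orientation; "contact_force": force on the tool from outside, world axes, zero at the start; "ft_torque": the same for the moment, N m; "gripper_width": opening from 0.0 (shut) to 1.0 (fully open); "grasp_force": force on a finger pad.
Only numpy, scipy, OpenCV 4.12 (cv2) and the standard library are available. Lean on these libraries where they do the work, as an engineer would, in place of code of your own. Each camera call takes 0.05 s, during which the arm holds its last target. There are 200 camera calls.

## Working session

There is one attempt and no reset: what is moved stays moved. The work goes in short steps, Python scripts to look and compute and a shell command to move; the robot and the scene stay as the last step left them, time stands still between calls to the robot, and variables do not carry over. Pictures are saved under pics/ and viewed, at most 13 in all, crops included, and the job is handed in when it is done.

```bash
mkdir -p pics; ls
python3 - <<'E'
from plant import state, optics
import cv2
for n in("scene","top"):
    cv2.imwrite(f"pics/{n}0.png",optics.grab_frame(n)[:,:,::-1]); i=optics.camera_info(n); print(n,i)
print(state())
E
```

```text
pics
scene {'fx': 426.31707591600025, 'fy': 426.31707591600025, 'cx': 318.932930290064, 'cy': 203.19457951601396, 'k1': -0.0872667623845302, 'R': array([[ 0.87905625,  0.47671087, -0.00261799],
       [ 0.39048929, -0.72319183, -0.56965927],
       [-0.27345608,  0.49974025, -0.82187679]]), 't': array([-0.49588486, -0.14665826,  1.29455099])}
top {'fx': 505.6620181686681, 'fy': 505.6620181686681, 'cx': 312.90022986508757, 'cy': 201.10129678788513, 'k1': -0.08832621289751807, 'R': array([[-0.01030558, -0.99994341,  0.0026393 ],
       [-0.98228944,  0.00962974, -0.18712222],
       [ 0.18708621, -0.00452096, -0.9823331 ]]), 't': array([0.04043068, 0.54835403, 1.58776469])}
{'time': 0.1, 'joint_pos': array([ 9.83981062e-01,  5.32836800e-02,  1.61414259e+00,  1.48241158e-05,
        1.47602381e+00, -1.19001494e-01]), 'joint_vel': array([ 8.22635768e-04, -7.57792522e-04, -2.54110537e-03,  7.69308316e-05,
       -2.02964819e-03, -5.19325182e-04]), 'joint_efforts': array([ 1.09610017e-03, -3.94903851e+01, -3.71362174e+01, -9.45164032e-06,
        3.98937904e-03,  1.74031200e-06]), 'tool_pos': array([0.28151759, 0.55737682, 0.23019884]), 'tool_rot': array([-3.27912661e-04,  2.31780366e-01,  9.72767701e-01, -8.68926681e-04]), 'contact_force': array([ 0.21498693,  0.49462332, -0.26741486]), 'ft_torque': array([-0.00719189, -0.00841079,  0.00868768]), 'grasp_force': 0.0, 'gripper_width': 1.0069215613526667}
```

View pics/scene0.png

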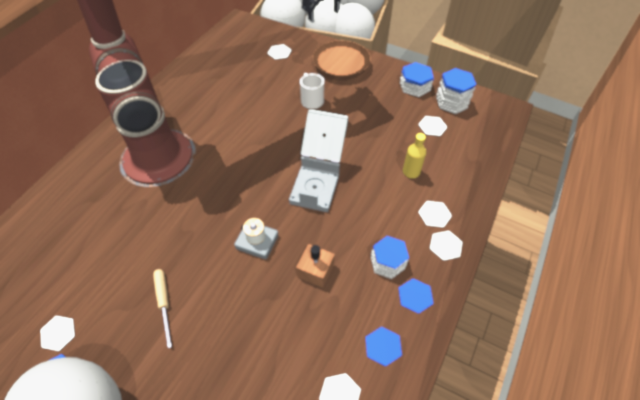

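View pics/top0.png

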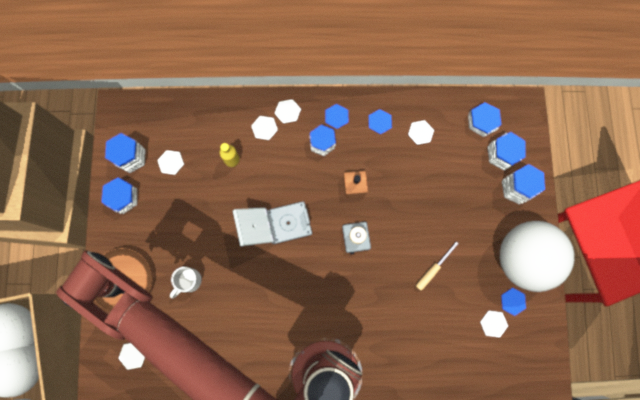

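```bash
cat > h.py <<'E'
import numpy as np, cv2
from plant import state, optics, nets
from scipy.spatial.transform import Rotation as Ro
I={n:optics.camera_info(n) for n in("scene","top")}
def proj(n,X):
    i=I[n]; c=np.atleast_2d(X)@i["R"].T+i["t"]; s=c[:,:2]/c[:,2:]; s=s*(1+i["k1"]*(s**2).sum(1,keepdims=True))
    return s*[i["fx"],i["fy"]]+[i["cx"],i["cy"]]
def atz(n,p,z):
    i=I[n]; d=(np.array(p,float)-[i["cx"],i["cy"]])/[i["fx"],i["fy"]]; s=d.copy()
    for _ in range(20): s=d/(1+i["k1"]*(s@s))
    r=i["R"].T@np.append(s,1); o=-i["R"].T@i["t"]; return o+r*(z-o[2])/r[2]
def tcp():
    s=state(); q=s["tool_rot"]; return s["tool_pos"],Ro.from_quat(np.r_[q[1:],q[0]]),s
def move(target,xdir=None):
    "shift in tool units (fractions) to target TCP"
    p,R,s=tcp(); return R.inv().apply(np.array(target)-p)/0.8
E
python3 - <<'E'
from h import *
for n in("scene","top"):
    im=optics.grab_frame(n)
    for k in("case","lid","bobbin_center","spindle_top","stand","pin_knob","glue","mug","panels"):
        o=nets.outline_of(n,k)
        for d in o[:2]:
            m=d["pixels"]; ys,xs=np.nonzero(m)
            print(n,k,round(d["confidence"],2),np.round(d["bbox"],1),len(xs),np.round([xs.mean(),ys.mean()],2) if len(xs) else '')
        if o and k in("case","lid"): np.save(f"{n}_{k}.npy",o[0]["pixels"])
    b=(230,150,160,130) if n=="top" else (225,100,130,190)
    x,y,w,h=b; c=im[y:y+h,x:x+w,::-1]; f=5 if n=="top" else 3
    f=min(800//w,600//h) ; cv2.imwrite(f"pics/{n}1.png",cv2.resize(c,None,fx=f,fy=f,interpolation=cv2.INTER_CUBIC)); print(f)
E
```

```text
scene case 0.61 [317.  160.4  60.3 103.7] 3796 [318.77 160.52]
scene lid 0.86 [324.  134.9  48.2  47.7] 1763 [323.74 134.68]
scene bobbin_center 0.62 [254.9 232.2  23.   23.2] 409 [254.63 231.56]
scene stand 0.9 [314.2 265.9  34.2  38.8] 929 [314.88 266.89]
scene stand 0.43 [163.2 309.8  19.8  73. ] 492 [161.56 296.12]
scene pin_knob 0.44 [313.4 254.3  10.6  22.7] 134 [314.5  252.87]
scene glue 0.61 [412.2 155.8  27.1  49.4] 719 [414.35 157.43]
scene mug 0.95 [311.9  91.8  22.   38.8] 709 [311.76  90.49]
scene panels 0.65 [389.1 255.6  39.4  45.4] 1135 [388.99 256.88]
3
top case 0.57 [272.9 225.8  76.2  40.6] 2462 [271.98 224.33]
top case 0.51 [358.  237.4  15.7  17.9] 169 [357.75 236.23]
top lid 0.94 [252.2 225.6  38.3  36.7] 1051 [252.13 226.24]
top bobbin_center 0.66 [356.  237.3  20.7  16.4] 220 [356.7  235.98]
top stand 0.63 [356.9 185.1  19.4  27. ] 483 [354.26 184.48]
top pin_knob 0.53 [357.8 177.8   8.5   8.7] 43 [356.33 179.37]
top glue 0.64 [228.5 154.9  21.   29.5] 344 [229.54 155.47]
top mug 0.63 [185.1 283.8  31.   34.4] 637 [185.29 280.46]
top panels 0.87 [321.1 140.4  21.6  30.6] 592 [321.98 139.99]
top panels 0.23 [250.9 226.4  32.7  33.3] 1005 [252.39 226.13]
4
```

View pics/top1.png

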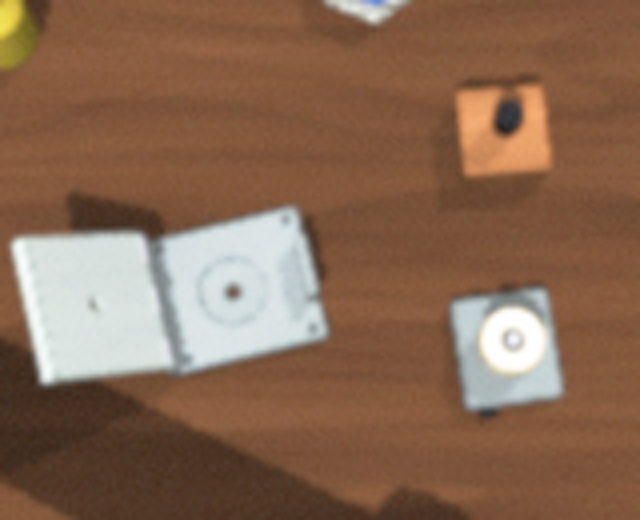

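View pics/scene1.png

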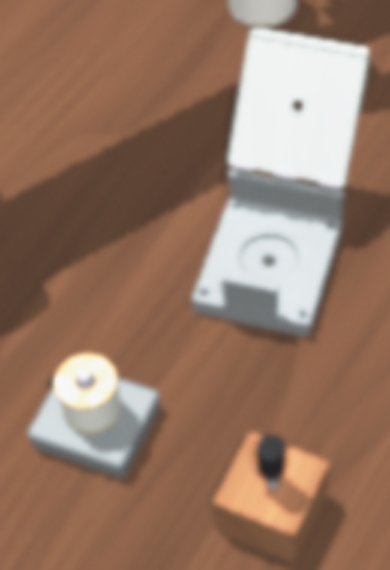

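Run:
```python
from h import *
T=lambda x,y:(x/4+230-.4,y/4+150-.4)
S=lambda x,y:(x/3+225-.33,y/3+100-.33)
def pr(n,t,s,z): print(n,np.round(atz("top",T(*t),z),4)[:2],np.round(atz("scene",S(*s),z),4)[:2])
pr("hole",(232,292),(268,261),.014)
pr("bob",(513,340),(86,381),.078)
pr("tip",(513,340),(86,379),.088)
pr("knob",(509,117),(271,458),.096)
pr("lidhole?",(93,304),(297,105),.11)
# yaw
a=atz("top",T(298,206),.02);b=atz("top",T(327,337),.02);print(a,b,np.linalg.norm(a-b),np.degrees(np.arctan2(*(a-b)[[1,0]])))
a=atz("scene",S(194,303),.02);b=atz("scene",S(313,325),.02);print(a,b,np.linalg.norm(a-b),np.degrees(np.arctan2(*(b-a)[[1,0]])))
# winder, stand edges: winder left edge
for n,p,q,z in(("stand",(458,90),(545,84),.055),("stand",(545,84),(551,170),.055),("stand",(466,178),(551,170),.055),("wind",(451,299),(548,288),.026),("wind",(467,410),(563,396),.026)):
    a=atz("top",T(*p),z);b=atz("top",T(*q),z);print(n,a[:2],b[:2],np.degrees(np.arctan2(*(b-a)[[1,0]])))
for k,t,s in(("glue",(229.5,155.5),(414.35,157.4)),("mug",(185,280.5),(311.8,90.5)),("panels",(322,140),(389,256.9))):
  print(k,atz("top",t,.05)[:2],atz("scene",s,.05)[:2])
```

```text
hole [0.4847 0.1188] [0.4867 0.1136]
bob [ 0.4348 -0.1056] [ 0.4378 -0.1085]
tip [ 0.4336 -0.1047] [ 0.4413 -0.1114]
knob [ 0.611  -0.1055] [ 0.6119 -0.1068]
lidhole? [0.4622 0.2221] [0.4584 0.2233]
[0.55506128 0.0638604  0.02      ] [0.44591508 0.04095489 0.02      ] 0.11152378588818207 11.852144395490459
[0.45240714 0.03533276 0.02      ] [0.55970643 0.06560765 0.02      ] 0.11148859298775647 15.75660910047013
stand [ 0.64375609 -0.06820937] [ 0.64819336 -0.13970444] -86.44854359679356
stand [ 0.64819336 -0.13970444] [ 0.57615843 -0.14238579] -177.8682636756645
stand [ 0.57018332 -0.07307177] [ 0.57615843 -0.14238579] -85.07308715095914
wind [ 0.47535944 -0.06062923] [ 0.48360277 -0.14027253] -84.09075186112055
wind [ 0.38454883 -0.07172962] [ 0.39499344 -0.14990052] -82.38964188201595
glue [0.70548082 0.30948863] [0.70333684 0.31994501]
mug [0.29652208 0.44346529] [0.30365674 0.43159926]
panels [0.75567735 0.00250196] [ 0.7650538  -0.01073689]
```

```bash
cat >> h.py <<'E'
def go(x,y,z,yawdeg=None):
    "print fractions for target TCP, tool vertical, tool y axis at yaw (mod 180)"
    p,R,s=tcp(); ex,ey,ez=R.as_matrix().T
    d=R.inv().apply(np.array([x,y,z])-p)/0.8
    r=np.zeros(3)
    if yawdeg is not None:
        c=[]
        for a in(yawdeg,yawdeg+180):
            a=np.radians(a); Y=np.array([np.cos(a),np.sin(a),0]); Z=np.array([0,0,-1]); M=np.c_[np.cross(Y,Z),Y,Z]
            c.append((R.inv()*Ro.from_matrix(M)).as_rotvec()/1.5)
        r=min(c,key=np.linalg.norm)
    print("d",np.round(d,4),"r",np.round(r,4),"pos",np.round(p,4),"yaw",np.round(np.degrees(np.arctan2(ey[1],ey[0])),2),"tilt z",np.round(ez,4),"F",np.round(s["contact_force"],1),"w",round(float(s["gripper_width"]),3),"gf",round(float(s["grasp_force"]),1),"t",s["time"],"j",np.round(s["joint_pos"],2))
E
python3 -c "
from h import *
go(.436,-.107,.2,13.8)"
```

```text
d [-0.5468 -0.6549  0.0392] r [ 0.     -0.      0.5748] pos [0.2818 0.5578 0.2313] yaw 63.2 tilt z [ 0.  0. -1.] F [0.1 0.4 0.2] w 0.998 gf 0.0 t 1.1 j [ 0.98  0.05  1.61 -0.    1.48 -0.12]
```

```bash
python3 -m inch '[{"dx":-0.547,"dy":-0.655,"dz":0.02,"rz":0.575},{"dx":-0.547,"dy":-0.655,"dz":0.02,"rz":0.575},{"dx":-0.547,"dy":-0.655,"dz":0.02,"rz":0.575},{"dx":-0.547,"dy":-0.655,"dz":0.02,"rz":0.575},{"dx":-0.547,"dy":-0.655,"dz":0.02,"rz":0.575}]'; python3 -c "
from h import *
go(.436,-.107,.2,13.8)"
```

```text
d [-0.5468 -0.6549  0.0392] r [ 0.     -0.      0.5748] pos [0.2818 0.5578 0.2313] yaw 63.2 tilt z [ 0.  0. -1.] F [0.1 0.4 0.2] w 0.998 gf 0.0 t 1.1 j [ 0.98  0.05  1.61 -0.    1.48 -0.12]validation failed for argument at $[0]...
```

```bash
python3 -m inch '[{"dx":-0.547,"dy":-0.655,"dz":0.02,"rx":0,"ry":0,"rz":0.575},{"dx":-0.547,"dy":-0.655,"dz":0.02,"rx":0,"ry":0,"rz":0.575},{"dx":-0.547,"dy":-0.655,"dz":0.02,"rx":0,"ry":0,"rz":0.575},{"dx":-0.547,"dy":-0.655,"dz":0.02,"rx":0,"ry":0,"rz":0.575},{"dx":-0.547,"dy":-0.655,"dz":0.02,"rx":0,"ry":0,"rz":0.575}]'; python3 -c "
from h import *
go(.436,-.107,.2,13.8)"
```

```text
time: 1.6
tool_pos: [0.3383, 0.3126, 0.2255]
tool_rot: [0.0, 0.574, 0.819, 0.0]
contact_force: [1.6, -0.3, 0.5]
gripper_width: 1.001
grasp_force: 0.0
d [-0.5348 -0.0639  0.0319] r [0.0005 0.     0.0712] pos [0.3383 0.3126 0.2255] yaw 19.92 tilt z [ 7.e-04  2.e-04 -1.e+00] F [ 1.6 -0.3  0.5] w 1.001 gf 0.0 t 1.6 j [ 0.58 -0.36  1.99 -0.    1.51  0.24]
```

```bash
python3 -m inch '[{"dx":-0.535,"dy":-0.064,"dz":0.02,"rx":0,"ry":0,"rz":0.07},{"dx":-0.535,"dy":-0.064,"dz":0.02,"rx":0,"ry":0,"rz":0.07},{"dx":-0.535,"dy":-0.064,"dz":0.02,"rx":0,"ry":0,"rz":0.07},{"dx":-0.535,"dy":-0.064,"dz":0.02,"rx":0,"ry":0,"rz":0.07},{"dx":-0.535,"dy":-0.064,"dz":0.02,"rx":0,"ry":0,"rz":0.07}]' >/dev/null; python3 -c "
from h import *
go(.436,-.107,.17,13.8)"
```

```text
d [-0.226  -0.0062  0.0582] r [0.0012 0.0002 0.005 ] pos [0.3963 0.0695 0.2165] yaw 14.23 tilt z [ 1.8e-03  1.0e-04 -1.0e+00] F [0.9 0.2 0. ] w 1.0 gf 0.0 t 2.1 j [-0.01 -0.52  2.12  0.    1.54 -0.26]
```

```bash
python3 -m inch '[{"dx":-0.226,"dy":-0.006,"dz":0.058,"rx":0,"ry":0,"rz":0.005},{"dx":-0.226,"dy":-0.006,"dz":0.058,"rx":0,"ry":0,"rz":0.005},{"dx":-0.226,"dy":-0.006,"dz":0.058,"rx":0,"ry":0,"rz":0.005},{"dx":-0.226,"dy":-0.006,"dz":0.058,"rx":0,"ry":0,"rz":0.005},{"dx":-0.226,"dy":-0.006,"dz":0.058,"rx":0,"ry":0,"rz":0.005}]' >/dev/null
python3 - <<'E'
from h import *
go(.436,-.107,.16,13.8)
im=optics.grab_frame("scene"); c=im[140:290,205:405,::-1]; cv2.imwrite("pics/s2.png",cv2.resize(c,None,fx=4,fy=4,interpolation=cv2.INTER_CUBIC))
p,R,s=tcp(); print((proj("scene",[p,p+R.apply([0,.03,0]),p+R.apply([0,-.03,0]),[.436,-.107,.088],[.436,-.107,.078],[.4857,.1162,.014]])-[205,140])*4)
E
```

```text
d [0.0015 0.0011 0.0106] r [-0.0015 -0.0004 -0.004 ] pos [ 0.4355 -0.1083  0.1685] yaw 13.46 tilt z [-0.0023  0.     -1.    ] F [0.1 0.3 0.7] w 1.0 gf 0.0 t 2.6 j [-0.41 -0.34  2.07 -0.    1.41 -0.64]
[[171.51931011 260.01510625]
 [220.43723946 271.05701541]
 [123.1638056  249.08927643]
 [190.1217244  335.20104963]
 [192.23053563 343.72209474]
 [436.58322486 183.62443445]]
```

View pics/s2.png

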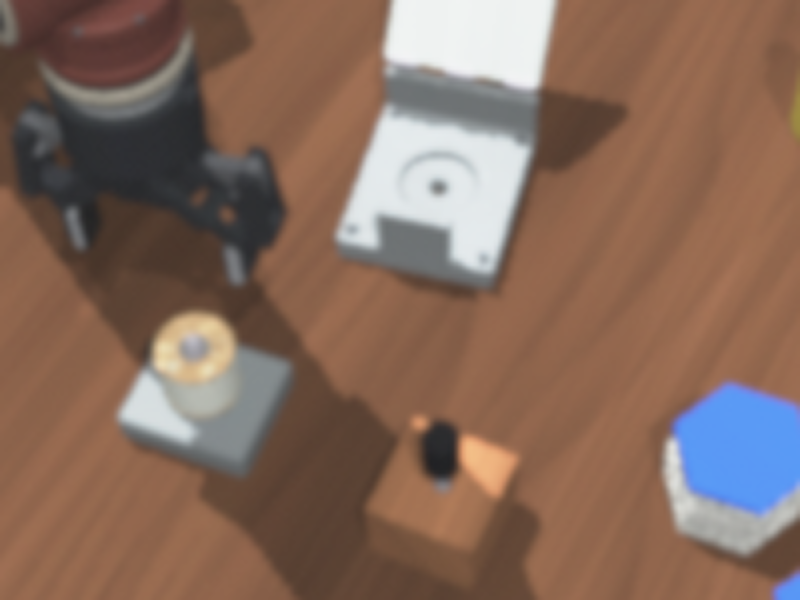

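```bash
python3 -m inch '[{"dx":0.001,"dy":0.001,"dz":0.055,"rx":0,"ry":0,"rz":0},{"dx":0.001,"dy":0.001,"dz":0.11,"rx":0,"ry":0,"rz":0},{"dx":0.001,"dy":0.001,"dz":0.161,"rx":0,"ry":0,"rz":0},{"dx":0.001,"dy":0.001,"dz":0.161,"rx":0,"ry":0,"rz":0},{"dx":0.001,"dy":0.001,"dz":0.161,"rx":0,"ry":0,"rz":0}]' >/dev/null
python3 - <<'E'
from h import *
go(.436,-.107,.04,13.8)
for n in("scene","top"):
    im=optics.grab_frame(n)
    c=im[170:270,200:330,::-1] if n=="scene" else im[190:290,290:420,::-1]
    cv2.imwrite(f"pics/_{n}.png",cv2.resize(c,None,fx=3.07,fy=3.07,interpolation=cv2.INTER_CUBIC))
cv2.imwrite("pics/3.png",np.hstack([cv2.imread("pics/_scene.png"),cv2.imread("pics/_top.png")]))
E
```

```text
d [-0.0043 -0.0018  0.002 ] r [-0.0003 -0.0003  0.0007] pos [ 0.4366 -0.1033  0.0416] yaw 13.86 tilt z [-5.e-04  4.e-04 -1.e+00] F [ 0.7 -0.3  0.6] w 1.001 gf 0.0 t 3.15 j [-0.4  -0.18  2.17  0.    1.15 -0.64]
```

View pics/3.png

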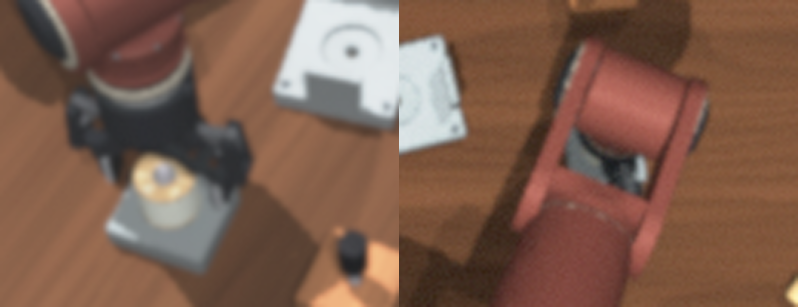

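```bash
python3 -m inch '[{"dx":-0.0035,"dy":-0.001,"dz":0,"rx":0,"ry":0,"rz":0},{"dx":-0.0035,"dy":-0.001,"dz":0,"rx":0,"ry":0,"rz":0},{"dx":-0.0035,"dy":-0.001,"dz":0,"rx":0,"ry":0,"rz":0},{"dx":-0.0035,"dy":-0.001,"dz":0,"rx":0,"ry":0,"rz":0},{"dx":-0.0035,"dy":-0.001,"dz":0,"rx":0,"ry":0,"rz":0}]' -1; python3 -m inch '[{"dx":0,"dy":0,"dz":0,"rx":0,"ry":0,"rz":0},{"dx":0,"dy":0,"dz":0,"rx":0,"ry":0,"rz":0}]'; python3 -c "
from h import *
go(.436,-.107,.04,13.8);print(state()['ft_torque'])"
```

```text
time: 3.75
tool_pos: [0.4377, -0.1078, 0.043]
tool_rot: [0.001, 0.617, 0.787, 0.0]
contact_force: [-0.7, -0.2, 6.6]
gripper_width: 0.573
grasp_force: 62.3
time: 3.95
tool_pos: [0.4377, -0.1078, 0.043]
tool_rot: [0.001, 0.617, 0.787, 0.0]
contact_force: [-1.6, -0.0, 7.2]
gripper_width: 0.571
grasp_force: 62.3
d [ 0.0014 -0.0018  0.0037] r [ 0.0014  0.0013 -0.0003] pos [ 0.4377 -0.1078  0.043 ] yaw 13.77 tilt z [ 0.0024 -0.0013 -1.    ] F [-1.6 -0.   7.2] w 0.571 gf 62.3 t 3.95 j [-0.41 -0.18  2.17 -0.    1.15 -0.65]
[0.00659157 0.26008933 0.02593518]
```

```bash
python3 -m inch '[{"dx":0,"dy":0,"dz":-0.03,"rx":0,"ry":0,"rz":0},{"dx":0,"dy":0,"dz":-0.06,"rx":0,"ry":0,"rz":0},{"dx":0,"dy":0,"dz":-0.09,"rx":0,"ry":0,"rz":0},{"dx":0,"dy":0,"dz":-0.12,"rx":0,"ry":0,"rz":0},{"dx":0,"dy":0,"dz":-0.12,"rx":0,"ry":0,"rz":0}]'; python3 -c "
from h import *
go(.487,.116,.13,13.8);print(state()['ft_torque'])"
```

```text
time: 4.45
tool_pos: [0.4389, -0.1081, 0.1412]
tool_rot: [0.004, 0.617, 0.787, 0.001]
contact_force: [0.4, 0.1, -0.9]
gripper_width: 0.571
grasp_force: 65.0
d [0.2579 0.125  0.0135] r [ 0.0043  0.0033 -0.0004] pos [ 0.4389 -0.1081  0.1412] yaw 13.77 tilt z [ 0.0075 -0.0032 -1.    ] F [ 0.4  0.1 -0.9] w 0.571 gf 65.0 t 4.45 j [-0.41 -0.32  2.1  -0.    1.35 -0.65]
[ 0.01886371 -0.01428988  0.00029958]
```

```bash
python3 -m inch '[{"dx":0.05,"dy":0.025,"dz":0,"rx":0,"ry":0,"rz":0},{"dx":0.103,"dy":0.05,"dz":0,"rx":0,"ry":0,"rz":0},{"dx":0.155,"dy":0.075,"dz":0,"rx":0,"ry":0,"rz":0},{"dx":0.206,"dy":0.1,"dz":0,"rx":0,"ry":0,"rz":0},{"dx":0.258,"dy":0.125,"dz":0.01,"rx":0,"ry":0,"rz":0}]'>/dev/null; python3 -m inch '[{"dx":0,"dy":0,"dz":0.01,"rx":0,"ry":0,"rz":0},{"dx":0,"dy":0,"dz":0.02,"rx":0,"ry":0,"rz":0},{"dx":0,"dy":0,"dz":0.02,"rx":0,"ry":0,"rz":0}]'
python3 - <<'E'
from h import *
go(.487,.116,.13,13.8);print(state()['ft_torque'])
for n in("scene","top"):
    im=optics.grab_frame(n)
    c=im[130:230,250:380,::-1] if n=="scene" else im[170:270,230:360,::-1]
    cv2.imwrite(f"pics/_{n}.png",cv2.resize(c,None,fx=3.07,fy=3.07,interpolation=cv2.INTER_CUBIC))
    for d in nets.outline_of(n,"bobbin_center")[:1]:
        ys,xs=np.nonzero(d["pixels"]); print(n,d["confidence"],d["bbox"],xs.mean(),ys.mean())
    p,R,s=tcp(); print(n,proj(n,[p+[0,0,-.011+.046],p+[0,0,-.011+.023],p+[0,0,-.011]]))
cv2.imwrite("pics/4.png",np.hstack([cv2.imread("pics/_scene.png"),cv2.imread("pics/_top.png")]))
E
```

```text
time: 5.25
tool_pos: [0.4825, 0.1164, 0.1102]
tool_rot: [-0.002, 0.617, 0.787, -0.002]
contact_force: [-0.7, 0.1, -0.6]
gripper_width: 0.571
grasp_force: 65.0
d [-0.0018  0.0052 -0.0248] r [-0.0032 -0.0002 -0.0006] pos [0.4825 0.1164 0.1102] yaw 13.74 tilt z [-4.8e-03 -8.0e-04 -1.0e+00] F [-0.7  0.1 -0.6] w 0.571 gf 65.0 t 5.25 j [ 0.09 -0.15  2.02 -0.    1.28 -0.15]
[-0.01865974 -0.00712497  0.01790521]
scene 0.92 [309.8, 162.0, 17.4, 24.0] 310.5974358974359 161.12051282051283
scene [[312.89339382 154.58856179]
 [313.01690299 160.38866543]
 [313.13654611 165.99991609]]
top [[286.40078094 216.18297493]
 [286.76625871 217.36289811]
 [287.12128914 218.50899103]]
```

View pics/4.png

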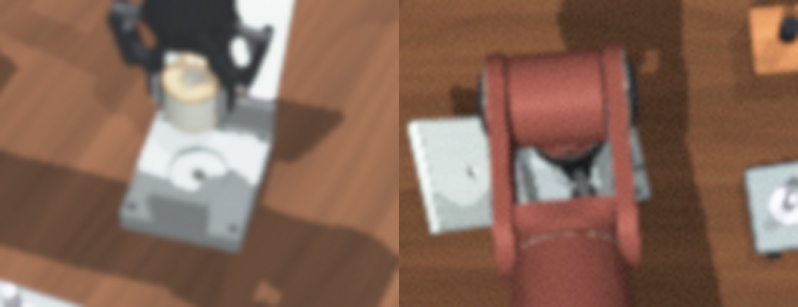

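```bash
python3 -m inch '[{"dx":-0.002,"dy":0.005,"dz":0.03,"rx":0,"ry":0,"rz":0},{"dx":-0.002,"dy":0.005,"dz":0.06,"rx":0,"ry":0,"rz":0},{"dx":-0.002,"dy":0.005,"dz":0.086,"rx":0,"ry":0,"rz":0},{"dx":-0.002,"dy":0.005,"dz":0.086,"rx":0,"ry":0,"rz":0},{"dx":-0.002,"dy":0.005,"dz":0.086,"rx":0,"ry":0,"rz":0}]'
python3 - <<'E'
from h import *
go(.487,.1155,.04,13.8);print(state()['ft_torque'])
im=optics.grab_frame("scene"); x0,y0,f=275,150,8
c=im[y0:y0+65,x0:x0+80,::-1]; c=cv2.resize(c,None,fx=f,fy=f,interpolation=cv2.INTER_CUBIC)
p,R,s=tcp(); a=np.linspace(0,2*np.pi,60)
def ring(cx,cy,z,r,col):
    q=(proj("scene",np.c_[cx+r*np.cos(a),cy+r*np.sin(a),0*a+z])-[x0,y0]+.5)*f
    cv2.polylines(c,[q.astype(np.int32)],True,col,1)
ring(p[0],p[1],p[2]-.011,.025,(0,255,0));ring(p[0],p[1],p[2]+.035,.025,(0,255,0))
ring(.487,.1155,.02,.027,(0,0,255))
ex=np.array([np.cos(np.radians(13.8)),np.sin(np.radians(13.8)),0]);ey=np.array([-ex[1],ex[0],0]);C=np.array([.487,.1155,0])
for z in(.02,):
    q=[C+sx*.055*ex+sy*.066*ey+[0,0,z] for sx,sy in((-1,1),(-1,-1),(1,-1),(1,1))]
    q=(proj("scene",q)-[x0,y0]+.5)*f; cv2.polylines(c,[q.astype(np.int32)],True,(0,0,255),1)
cv2.imwrite("pics/5.png",c)
E
```

```text
time: 5.95
tool_pos: [0.4889, 0.1161, 0.0447]
tool_rot: [0.0, 0.618, 0.787, 0.0]
contact_force: [0.5, 0.4, -1.0]
gripper_width: 0.569
grasp_force: 65.0
d [-0.0002 -0.0025  0.0059] r [ 0.0002  0.     -0.0009] pos [0.4889 0.1161 0.0447] yaw 13.72 tilt z [ 3.e-04  0.e+00 -1.e+00] F [ 0.5  0.4 -1. ] w 0.569 gf 65.0 t 5.95 j [ 0.09 -0.04  2.04 -0.    1.14 -0.15]
[ 0.00976555  0.00992719 -0.00985915]
```

View pics/5.png

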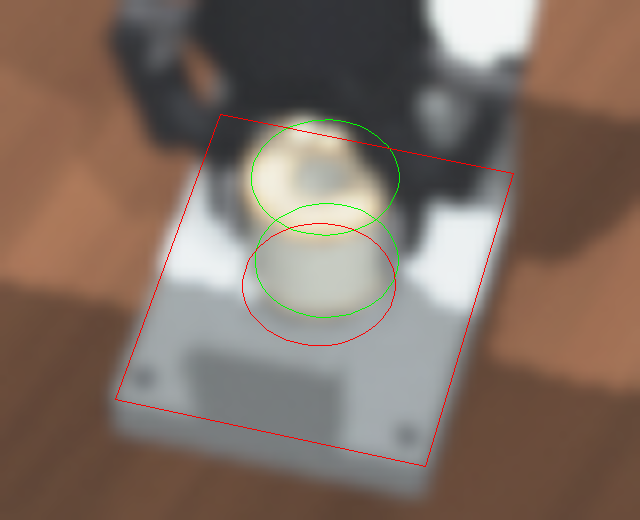

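```bash
python3 -m inch '[{"dx":0.001,"dy":0.0005,"dz":0.003,"rx":0,"ry":0,"rz":0},{"dx":0.001,"dy":0.0005,"dz":0.008,"rx":0,"ry":0,"rz":0},{"dx":0.001,"dy":0.0005,"dz":0.012,"rx":0,"ry":0,"rz":0},{"dx":0.001,"dy":0.0005,"dz":0.012,"rx":0,"ry":0,"rz":0},{"dx":0.001,"dy":0.0005,"dz":0.012,"rx":0,"ry":0,"rz":0}]'; python3 -c "
from h import *
go(.489,.117,.025,13.8);print(state()['ft_torque'])"
```

```text
time: 6.5
tool_pos: [0.4887, 0.1175, 0.0344]
tool_rot: [-0.0, 0.617, 0.787, -0.0]
contact_force: [0.3, 0.3, -1.1]
gripper_width: 0.57
grasp_force: 65.0
d [-0.0007  0.0002  0.0118] r [-0.0002 -0.     -0.0002] pos [0.4887 0.1175 0.0344] yaw 13.78 tilt z [-4.e-04 -0.e+00 -1.e+00] F [ 0.3  0.3 -1.1] w 0.57 gf 65.0 t 6.5 j [ 0.09 -0.03  2.04 -0.    1.12 -0.15]
[-0.05425624  0.01329504 -0.03290957]
```

```bash
python3 -m inch '[{"dx":0,"dy":0,"dz":0.003,"rx":0,"ry":0,"rz":0},{"dx":0,"dy":0,"dz":0.006,"rx":0,"ry":0,"rz":0},{"dx":0,"dy":0,"dz":0.008,"rx":0,"ry":0,"rz":0},{"dx":0,"dy":0,"dz":0.008,"rx":0,"ry":0,"rz":0}]'; python3 -c "
from h import *
go(.489,.117,.025,13.8);print(state()['ft_torque'])"
```

```text
time: 6.9
tool_pos: [0.4895, 0.1174, 0.0302]
tool_rot: [-0.0, 0.617, 0.787, -0.0]
contact_force: [-6.0, -1.7, 11.9]
gripper_width: 0.575
grasp_force: 66.4
d [-0.0004 -0.0007  0.0064] r [-0.0003  0.0002 -0.0001] pos [0.4895 0.1174 0.0302] yaw 13.8 tilt z [-4.e-04 -4.e-04 -1.e+00] F [-6.  -1.7 11.9] w 0.575 gf 66.4 t 6.9 j [ 0.09 -0.02  2.04 -0.    1.11 -0.15]
[-0.02010332  1.00757845  0.05867544]
```

```bash
python3 -m inch '[{"dx":0,"dy":-0.001,"dz":0,"rx":0,"ry":0,"rz":0},{"dx":0,"dy":-0.002,"dz":0,"rx":0,"ry":0,"rz":0},{"dx":0,"dy":-0.002,"dz":0,"rx":0,"ry":0,"rz":0},{"dx":0,"dy":-0.002,"dz":0.0,"rx":0,"ry":0,"rz":0}]'; python3 -c "
from h import *
go(.489,.117,.025,13.8);print(state()['ft_torque'])"
```

```text
time: 7.3
tool_pos: [0.4892, 0.1174, 0.0302]
tool_rot: [0.001, 0.617, 0.787, 0.001]
contact_force: [-0.8, -0.1, 6.6]
gripper_width: 0.569
grasp_force: 65.7
d [-0.0004 -0.0003  0.0065] r [ 0.0025  0.0002 -0.0003] pos [0.4892 0.1174 0.0302] yaw 13.77 tilt z [ 3.6e-03  6.0e-04 -1.0e+00] F [-0.8 -0.1  6.6] w 0.569 gf 65.7 t 7.3 j [ 0.09 -0.02  2.05  0.    1.11 -0.15]
[ 0.1171895   0.12166054 -0.0213742 ]
```

```bash
python3 -m inch '[{"dx":0,"dy":0,"dz":-0.006,"rx":0,"ry":0,"rz":0},{"dx":-0.0022,"dy":0.0005,"dz":-0.006,"rx":0,"ry":0,"rz":0},{"dx":-0.0022,"dy":0.0005,"dz":-0.003,"rx":0,"ry":0,"rz":0},{"dx":-0.0022,"dy":0.0005,"dz":0.0,"rx":0,"ry":0,"rz":0},{"dx":-0.0022,"dy":0.0005,"dz":0.002,"rx":0,"ry":0,"rz":0}]'; python3 -c "
from h import *
go(.489,.117,.025,13.8);print(state()['ft_torque'])"
```

```text
time: 7.8
tool_pos: [0.4874, 0.1154, 0.0257]
tool_rot: [-0.001, 0.617, 0.787, -0.0]
contact_force: [-0.7, -0.7, -1.3]
gripper_width: 0.57
grasp_force: 65.0
d [0.0014 0.0024 0.0009] r [-0.001  -0.0002 -0.0003] pos [0.4874 0.1154 0.0257] yaw 13.77 tilt z [-1.5e-03 -1.0e-04 -1.0e+00] F [-0.7 -0.7 -1.3] w 0.57 gf 65.0 t 7.8 j [ 0.08 -0.01  2.05  0.    1.11 -0.16]
[0.00137609 0.02784203 0.0273355 ]
```

```bash
python3 -m inch '[{"dx":0,"dy":0,"dz":0.001,"rx":0,"ry":0,"rz":0},{"dx":0,"dy":0,"dz":0.002,"rx":0,"ry":0,"rz":0},{"dx":0,"dy":0,"dz":0.002,"rx":0,"ry":0,"rz":0}]'; python3 -c "
from h import *
go(.489,.117,.025,13.8);print(state()['ft_torque'])"
```

```text
time: 8.1
tool_pos: [0.4882, 0.1155, 0.0251]
tool_rot: [0.0, 0.617, 0.787, 0.0]
contact_force: [-1.2, 0.2, -1.3]
gripper_width: 0.568
grasp_force: 65.1
d [0.0015 0.0014 0.0001] r [ 0.0001  0.     -0.0002] pos [0.4882 0.1155 0.0251] yaw 13.78 tilt z [ 2.e-04 -0.e+00 -1.e+00] F [-1.2  0.2 -1.3] w 0.568 gf 65.1 t 8.1 j [ 0.08 -0.01  2.05 -0.    1.1  -0.16]
[0.01298682 0.1684789  0.02313065]
```

```bash
python3 -m inch '[{"dx":0,"dy":0,"dz":0.001,"rx":0,"ry":0,"rz":0},{"dx":0,"dy":0,"dz":0.002,"rx":0,"ry":0,"rz":0},{"dx":0,"dy":0,"dz":0.002,"rx":0,"ry":0,"rz":0}]'; python3 -c "
from h import *
go(.489,.117,.025,13.8);print(state()['ft_torque'])"
```

```text
time: 8.4
tool_pos: [0.4882, 0.1156, 0.025]
tool_rot: [-0.0, 0.617, 0.787, -0.0]
contact_force: [-7.1, -0.5, 10.9]
gripper_width: 0.572
grasp_force: 66.2
d [ 0.0015  0.0013 -0.    ] r [-0.0007 -0.     -0.0001] pos [0.4882 0.1156 0.025 ] yaw 13.79 tilt z [-1.e-03 -2.e-04 -1.e+00] F [-7.1 -0.5 10.9] w 0.572 gf 66.2 t 8.4 j [ 0.08 -0.01  2.05 -0.    1.11 -0.16]
[-0.21943255  1.1540833   0.03060213]
```

```bash
python3 -m inch '[{"dx":0,"dy":0,"dz":-0.002,"rx":0,"ry":0,"rz":0},{"dx":0,"dy":0,"dz":-0.002,"rx":0,"ry":0,"rz":0},{"dx":0,"dy":0,"dz":-0.002,"rx":0,"ry":0,"rz":0},{"dx":0,"dy":0,"dz":-0.002,"rx":0,"ry":0,"rz":0},{"dx":0,"dy":0,"dz":-0.002,"rx":0,"ry":0,"rz":0}]' 1; python3 -m inch '[{"dx":0,"dy":0,"dz":-0.02,"rx":0,"ry":0,"rz":0},{"dx":0,"dy":0,"dz":-0.06,"rx":0,"ry":0,"rz":0},{"dx":0,"dy":0,"dz":-0.12,"rx":0,"ry":0,"rz":0},{"dx":0,"dy":0,"dz":-0.18,"rx":0,"ry":0,"rz":0},{"dx":0,"dy":0,"dz":-0.24,"rx":0,"ry":0,"rz":0}]';python3 - <<'E'
from h import *
go(.449,.271,.25,13.8)
im=optics.grab_frame("scene"); x0,y0,f=250,80,5
c=im[y0:y0+120,x0:x0+120,::-1]; c=cv2.resize(c,None,fx=f,fy=f,interpolation=cv2.INTER_CUBIC)
yw=np.radians(13.8);ex=np.array([np.cos(yw),np.sin(yw),0]);ey=np.array([-ex[1],ex[0],0]);C=np.array([.487-.002,.1155-.001,0])
for th,col in((2.0,(0,0,255)),(2.2,(0,255,0)),(2.35,(255,0,0))):
    q=[C+sx*.055*ex+ey*(.064-r*np.cos(th)-.005*np.sin(th)) +[0,0,.067+r*np.sin(th)-.005*np.cos(th)] for sx,r in((-1,0),(-1,.126),(1,.126),(1,0))]
    q=(proj("scene",q)-[x0,y0]+.5)*f; cv2.polylines(c,[q.astype(np.int32)],True,col,1)
cv2.imwrite("pics/6.png",c)
E
```

```text
time: 8.9
tool_pos: [0.488, 0.1155, 0.0247]
tool_rot: [-0.0, 0.617, 0.787, -0.0]
contact_force: [0.1, -0.3, -0.0]
gripper_width: 0.992
grasp_force: 0.0
time: 9.4
tool_pos: [0.4877, 0.1155, 0.2186]
tool_rot: [-0.0, 0.617, 0.787, -0.0]
contact_force: [1.3, -0.3, -0.1]
gripper_width: 0.998
grasp_force: 0.0
d [ 0.2003 -0.0006 -0.0393] r [-0.0002 -0.     -0.0003] pos [0.4877 0.1155 0.2186] yaw 13.78 tilt z [-2.e-04 -0.e+00 -1.e+00] F [ 1.3 -0.3 -0.1] w 0.998 gf 0.0 t 9.4 j [ 0.08 -0.24  1.91 -0.    1.47 -0.16]
```

View pics/6.png

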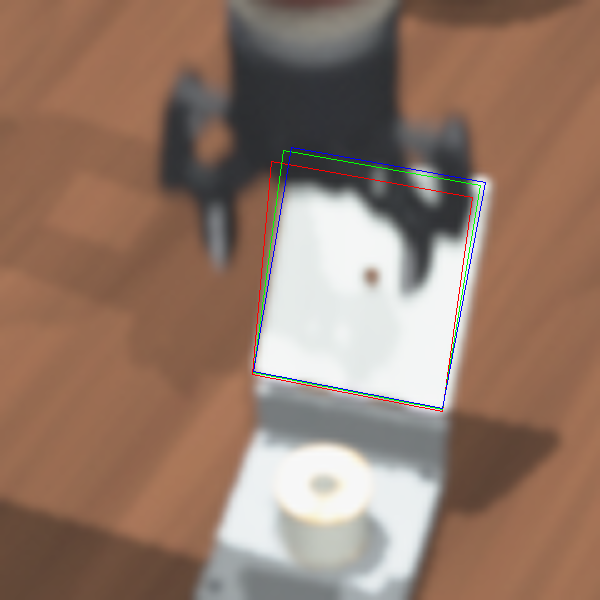

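```bash
python3 -m inch '[{"dx":0.03,"dy":0,"dz":-0.04,"rx":0,"ry":0,"rz":0},{"dx":0.08,"dy":0,"dz":-0.04,"rx":0,"ry":0,"rz":0},{"dx":0.14,"dy":0,"dz":-0.04,"rx":0,"ry":0,"rz":0},{"dx":0.2,"dy":0,"dz":-0.04,"rx":0,"ry":0,"rz":0},{"dx":0.235,"dy":0,"dz":-0.04,"rx":0,"ry":0,"rz":0}]' -1 >/dev/null; python3 -m inch '[{"dx":0,"dy":0,"dz":0.0,"rx":0,"ry":0,"rz":0},{"dx":0,"dy":0,"dz":0.05,"rx":0,"ry":0,"rz":0},{"dx":0,"dy":0,"dz":0.1,"rx":0,"ry":0,"rz":0},{"dx":0,"dy":0,"dz":0.155,"rx":0,"ry":0,"rz":0},{"dx":0,"dy":0,"dz":0.155,"rx":0,"ry":0,"rz":0}]';python3 -c "
from h import *
go(.443,.295,.125,13.8)"
```

```text
time: 10.45
tool_pos: [0.4389, 0.2949, 0.1175]
tool_rot: [-0.003, 0.618, 0.787, -0.006]
contact_force: [-1.7, -0.4, -0.8]
gripper_width: -0.004
grasp_force: 0.0
d [-0.0011  0.0049 -0.0095] r [-0.0092  0.0023 -0.0008] pos [0.4389 0.2949 0.1175] yaw 13.73 tilt z [-0.0126 -0.0066 -0.9999] F [-1.7 -0.4 -0.8] w -0.004 gf 0.0 t 10.45 j [ 0.45 -0.07  1.93 -0.    1.29  0.21]
```

```bash
python3 -m inch '[{"dx":-0.026,"dy":0.004,"dz":-0.005,"rx":0,"ry":0,"rz":0},{"dx":-0.052,"dy":0.004,"dz":-0.015,"rx":0,"ry":0,"rz":0},{"dx":-0.078,"dy":0.004,"dz":-0.03,"rx":0,"ry":0,"rz":0},{"dx":-0.104,"dy":0.004,"dz":-0.04,"rx":0,"ry":0,"rz":0},{"dx":-0.131,"dy":0.004,"dz":-0.05,"rx":0,"ry":0,"rz":0}]';python3 - <<'E'
from h import *
go(.479,.1485,.147,13.8)
im=optics.grab_frame("scene"); x0,y0,f=250,60,4
c=im[y0:y0+150,x0:x0+150,::-1]; cv2.imwrite("pics/7.png",cv2.resize(c,None,fx=f,fy=f,interpolation=cv2.INTER_CUBIC))
E
```

```text
time: 10.95
tool_pos: [0.4723, 0.1966, 0.1678]
tool_rot: [0.0, 0.617, 0.787, 0.002]
contact_force: [-1.0, 2.6, -1.9]
gripper_width: 0.001
grasp_force: 1.3
d [-0.0605 -0.0063  0.0259] r [ 0.0019 -0.001  -0.0004] pos [0.4723 0.1966 0.1678] yaw 13.77 tilt z [ 0.0025  0.0021 -1.    ] F [-1.   2.6 -1.9] w 0.001 gf 1.3 t 10.95 j [ 0.25 -0.18  1.94  0.    1.38  0.01]
```

View pics/7.png

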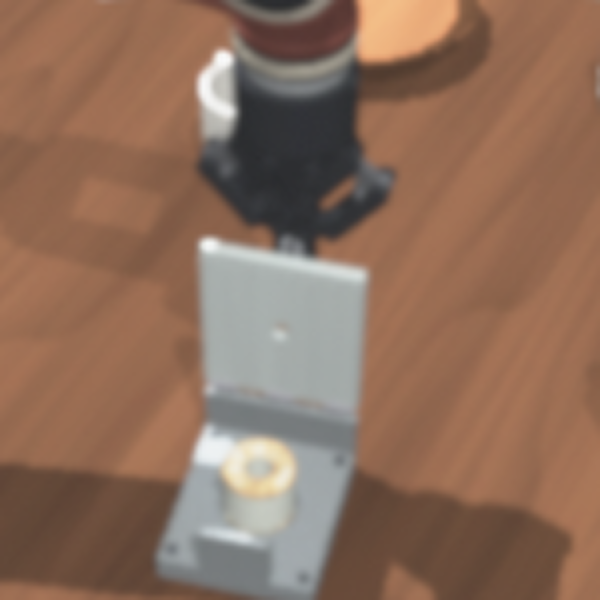

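```bash
python3 -m inch '[{"dx":-0.03,"dy":0,"dz":0.012,"rx":0,"ry":0,"rz":0},{"dx":-0.06,"dy":0,"dz":0.027,"rx":0,"ry":0,"rz":0},{"dx":-0.083,"dy":0,"dz":0.045,"rx":0,"ry":0,"rz":0},{"dx":-0.103,"dy":0,"dz":0.065,"rx":0,"ry":0,"rz":0},{"dx":-0.119,"dy":0,"dz":0.1,"rx":0,"ry":0,"rz":0}]';python3 - <<'E'
from h import *
go(.491,.101,.071,13.8)
E
```

```text
time: 11.5
tool_pos: [0.4973, 0.1042, 0.0889]
tool_rot: [0.003, 0.618, 0.786, 0.003]
contact_force: [0.2, 2.4, 2.9]
gripper_width: -0.003
grasp_force: 1.2
d [-0.002  -0.0088  0.0223] r [ 0.0049  0.0005 -0.001 ] pos [0.4973 0.1042 0.0889] yaw 13.71 tilt z [ 0.0074  0.0011 -1.    ] F [0.2 2.4 2.9] w -0.003 gf 1.2 t 11.5 j [ 0.06 -0.1   2.01  0.    1.22 -0.18]
```

```bash
python3 -m inch '[{"dx":-0.01,"dy":0,"dz":0.008,"rx":0,"ry":0,"rz":0},{"dx":-0.015,"dy":0,"dz":0.016,"rx":0,"ry":0,"rz":0},{"dx":-0.015,"dy":0,"dz":0.022,"rx":0,"ry":0,"rz":0},{"dx":-0.015,"dy":0,"dz":0.024,"rx":0,"ry":0,"rz":0},{"dx":-0.015,"dy":0,"dz":0.024,"rx":0,"ry":0,"rz":0}]';python3 - <<'E'
from h import *
go(.491,.101,.2,13.8)
E
```

```text
time: 12.0
tool_pos: [0.4982, 0.0922, 0.0717]
tool_rot: [0.001, 0.617, 0.787, -0.001]
contact_force: [-14.4, -5.9, 26.7]
gripper_width: 0.002
grasp_force: 13.5
d [ 0.0123 -0.0063 -0.1603] r [-0.0009  0.0019  0.0005] pos [0.4982 0.0922 0.0717] yaw 13.84 tilt z [-6.0e-04 -3.1e-03 -1.0e+00] F [-14.4  -5.9  26.7] w 0.002 gf 13.5 t 12.0 j [ 0.04 -0.07  2.02 -0.    1.2  -0.2 ]
```

```bash
python3 -m inch '[{"dx":0,"dy":0,"dz":-0.05,"rx":0,"ry":0,"rz":0},{"dx":0,"dy":0,"dz":-0.1,"rx":0,"ry":0,"rz":0},{"dx":0,"dy":0,"dz":-0.15,"rx":0,"ry":0,"rz":0},{"dx":0,"dy":0,"dz":-0.15,"rx":0,"ry":0,"rz":0}]' 1;python3 - <<'E'
from h import *
go(.613,-.106,.17,13.8)
im=optics.grab_frame("scene"); x0,y0,f=260,160,5
c=im[y0:y0+120,x0:x0+120,::-1]; c=cv2.resize(c,None,fx=f,fy=f,interpolation=cv2.INTER_CUBIC)
a=np.linspace(0,2*np.pi,40)
def ring(cx,cy,z,r,col):
    q=(proj("scene",np.c_[cx+r*np.cos(a),cy+r*np.sin(a),0*a+z])-[x0,y0]+.5)*f
    cv2.polylines(c,[q.astype(np.int32)],True,col,1)
ring(.613,-.106,.114,.012,(0,255,0));ring(.613,-.106,.078,.012,(0,255,0))
ring(.487,.1155,.072,.0065,(0,0,255))
cv2.imwrite("pics/8.png",c)
E
```

```text
time: 12.4
tool_pos: [0.5015, 0.0934, 0.1949]
tool_rot: [0.006, 0.617, 0.787, 0.005]
contact_force: [-0.2, 0.4, 0.6]
gripper_width: 0.681
grasp_force: 0.0
d [-0.2753  0.0754  0.0332] r [0.0099 0.0023 0.0001] pos [0.5015 0.0934 0.1949] yaw 13.81 tilt z [ 1.520e-02  3.000e-04 -9.999e-01] F [-0.2  0.4  0.6] w 0.681 gf 0.0 t 12.4 j [ 0.04 -0.21  1.92 -0.    1.41 -0.2 ]
```

View pics/8.png

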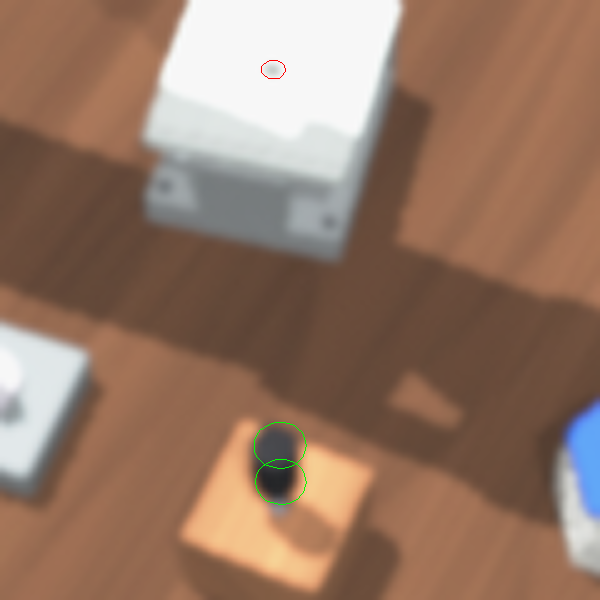

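```bash
python3 -m inch '[{"dx":-0.06,"dy":0.016,"dz":0.01,"rx":0,"ry":0,"rz":0},{"dx":-0.12,"dy":0.032,"dz":0.02,"rx":0,"ry":0,"rz":0},{"dx":-0.18,"dy":0.048,"dz":0.025,"rx":0,"ry":0,"rz":0},{"dx":-0.24,"dy":0.064,"dz":0.03,"rx":0,"ry":0,"rz":0},{"dx":-0.276,"dy":0.073,"dz":0.03,"rx":0,"ry":0,"rz":0}]' >/dev/null; python3 -m inch '[{"dx":0,"dy":0,"dz":0,"rx":0,"ry":0,"rz":0},{"dx":0,"dy":0,"dz":0,"rx":0,"ry":0,"rz":0}]' >/dev/null;python3 - <<'E'
from h import *
go(.6115,-.107,.086,13.8)
E
```

```text
d [-0.0012  0.0073  0.0933] r [-0.0011 -0.0009 -0.0008] pos [ 0.6058 -0.1076  0.1607] yaw 13.73 tilt z [-2.e-03  8.e-04 -1.e+00] F [ 0.8 -0.5  0.1] w 0.999 gf 0.0 t 13.15 j [-0.3   0.08  1.7   0.    1.36 -0.54]
```

```bash
python3 -m inch '[{"dx":0,"dy":0.006,"dz":0.01,"rx":0,"ry":0,"rz":0},{"dx":0,"dy":0.006,"dz":0.03,"rx":0,"ry":0,"rz":0},{"dx":0,"dy":0.006,"dz":0.05,"rx":0,"ry":0,"rz":0},{"dx":0,"dy":0.006,"dz":0.05,"rx":0,"ry":0,"rz":0},{"dx":0,"dy":0.006,"dz":0.05,"rx":0,"ry":0,"rz":0}]' >/dev/null;python3 - <<'E'
from h import *
go(.6115,-.107,.086,13.8)
E
```

```text
d [-0.002   0.0016  0.0429] r [-0.0015 -0.0008  0.0002] pos [ 0.61   -0.1058  0.1203] yaw 13.82 tilt z [-2.4e-03  7.0e-04 -1.0e+00] F [ 0.5 -0.3  0.3] w 0.998 gf 0.0 t 13.65 j [-0.29  0.13  1.72 -0.    1.29 -0.53]
```

```bash
python3 -m inch '[{"dx":-0.001,"dy":0.001,"dz":0.02,"rx":0,"ry":0,"rz":0},{"dx":-0.001,"dy":0.001,"dz":0.043,"rx":0,"ry":0,"rz":0},{"dx":-0.001,"dy":0.001,"dz":0.043,"rx":0,"ry":0,"rz":0},{"dx":-0.001,"dy":0.001,"dz":0.043,"rx":0,"ry":0,"rz":0}]' >/dev/null;python3 - <<'E'
from h import *
go(.6115,-.107,.086,13.8)
im=optics.grab_frame("scene"); x0,y0,f=270,200,6
c=im[y0:y0+90,x0:x0+90,::-1]; cv2.imwrite("pics/9.png",cv2.resize(c,None,fx=f,fy=f,interpolation=cv2.INTER_CUBIC))
E
```

```text
d [ 0.     -0.0001  0.0011] r [-0.0005 -0.0003 -0.0003] pos [ 0.6116 -0.107   0.0869] yaw 13.77 tilt z [-8.e-04  3.e-04 -1.e+00] F [-0.6 -0.7  0.3] w 1.003 gf 0.0 t 14.05 j [-0.29  0.17  1.74  0.    1.24 -0.53]
```

View pics/9.png

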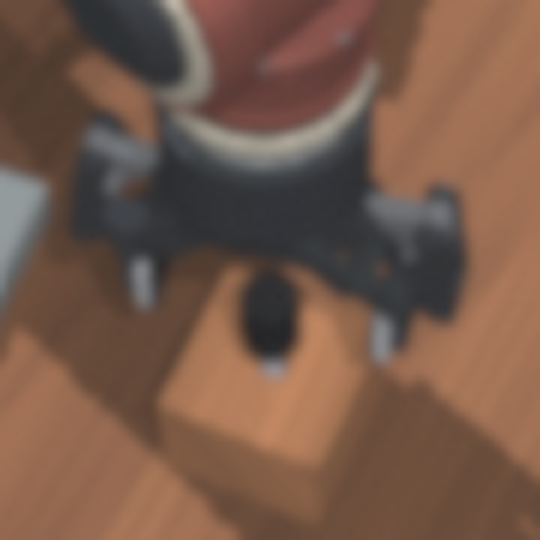

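```bash
python3 -m inch '[{"dx":0,"dy":0.0015,"dz":0,"rx":0,"ry":0,"rz":0},{"dx":0,"dy":0.0015,"dz":0,"rx":0,"ry":0,"rz":0},{"dx":0,"dy":0.0015,"dz":0,"rx":0,"ry":0,"rz":0},{"dx":0,"dy":0.0015,"dz":0,"rx":0,"ry":0,"rz":0},{"dx":0,"dy":0.0015,"dz":0,"rx":0,"ry":0,"rz":0}]' -1 >/dev/null;python3 -m inch '[{"dx":0,"dy":0,"dz":0,"rx":0,"ry":0,"rz":0},{"dx":0,"dy":0,"dz":0,"rx":0,"ry":0,"rz":0},{"dx":0,"dy":0,"dz":0,"rx":0,"ry":0,"rz":0}]' >/dev/null
python3 - <<'E'
from h import *
go(.6115,-.107,.086,13.8);print(state()['ft_torque'])
E
```

```text
d [ 0.0003 -0.0022  0.0023] r [ 0.0003  0.0002 -0.0002] pos [ 0.6133 -0.1068  0.0879] yaw 13.78 tilt z [ 6.e-04 -2.e-04 -1.e+00] F [-0.9  0.4  3.4] w 0.261 gf 58.8 t 14.9 j [-0.29  0.17  1.73  0.    1.24 -0.53]
[ 0.06444184  0.14986593 -0.01259968]
```

```bash
python3 -m inch '[{"dx":0,"dy":0,"dz":-0.025,"rx":0,"ry":0,"rz":0},{"dx":0,"dy":0,"dz":-0.05,"rx":0,"ry":0,"rz":0},{"dx":0,"dy":0,"dz":-0.08,"rx":0,"ry":0,"rz":0},{"dx":0,"dy":0,"dz":-0.115,"rx":0,"ry":0,"rz":0},{"dx":0,"dy":0,"dz":-0.115,"rx":0,"ry":0,"rz":0}]' >/dev/null
python3 - <<'E'
from h import *
go(.487,.1155,.175,13.8);print(state()['ft_torque'])
E
```

```text
d [ 0.3089 -0.0896  0.0093] r [ 0.0045  0.0027 -0.0002] pos [ 0.6154 -0.1074  0.1839] yaw 13.78 tilt z [ 0.0076 -0.0023 -1.    ] F [ 0.3 -0.6 -0.1] w 0.262 gf 59.7 t 15.4 j [-0.29  0.08  1.66  0.    1.39 -0.53]
[ 0.04828329  0.00550434 -0.01742668]
```

```bash
python3 -m inch '[{"dx":0.06,"dy":-0.018,"dz":0,"rx":0,"ry":0,"rz":0},{"dx":0.12,"dy":-0.036,"dz":0,"rx":0,"ry":0,"rz":0},{"dx":0.18,"dy":-0.054,"dz":0,"rx":0,"ry":0,"rz":0},{"dx":0.24,"dy":-0.072,"dz":0,"rx":0,"ry":0,"rz":0},{"dx":0.295,"dy":-0.085,"dz":0,"rx":0,"ry":0,"rz":0}]' >/dev/null;python3 -m inch '[{"dx":0.012,"dy":-0.003,"dz":0,"rx":0,"ry":0,"rz":0},{"dx":0.012,"dy":-0.003,"dz":0,"rx":0,"ry":0,"rz":0},{"dx":0.012,"dy":-0.003,"dz":0,"rx":0,"ry":0,"rz":0},{"dx":0.012,"dy":-0.003,"dz":0,"rx":0,"ry":0,"rz":0},{"dx":0.012,"dy":-0.003,"dz":0,"rx":0,"ry":0,"rz":0}]' >/dev/null
python3 - <<'E'
from h import *
go(.487,.1155,.155,13.8)
E
```

```text
d [0.0019 0.0008 0.0302] r [-0.0003  0.0001 -0.0016] pos [0.4867 0.1139 0.1792] yaw 13.67 tilt z [-3.e-04 -3.e-04 -1.e+00] F [-0.7 -0.3 -1.1] w 0.259 gf 59.7 t 16.4 j [ 0.08 -0.22  1.95 -0.    1.4  -0.16]
```

```bash
python3 -m inch '[{"dx":0.0015,"dy":0,"dz":0.012,"rx":0,"ry":0,"rz":0},{"dx":0.0015,"dy":0,"dz":0.026,"rx":0,"ry":0,"rz":0},{"dx":0.0015,"dy":0,"dz":0.026,"rx":0,"ry":0,"rz":0},{"dx":0.0015,"dy":0,"dz":0.026,"rx":0,"ry":0,"rz":0},{"dx":0.0015,"dy":0,"dz":0.026,"rx":0,"ry":0,"rz":0}]' >/dev/null
python3 - <<'E'
from h import *
go(.487,.1155,.15,13.8)
im=optics.grab_frame("scene"); x0,y0,f=280,130,10
c=im[y0:y0+58,x0:x0+70,::-1]; c=cv2.resize(c,None,fx=f,fy=f,interpolation=cv2.INTER_CUBIC)
a=np.linspace(0,2*np.pi,40)
def ring(cx,cy,z,r,col):
    q=(proj("scene",np.c_[cx+r*np.cos(a),cy+r*np.sin(a),0*a+z])-[x0,y0]+.5)*f
    cv2.polylines(c,[q.astype(np.int32)],True,col,1)
p=tcp()[0]; ring(p[0],p[1],p[2]-.078,.0025,(0,255,0)); ring(.487,.1155,.072,.0065,(0,0,255))
cv2.imwrite("pics/10.png",c)
E
```

```text
d [-0.0012  0.001   0.0108] r [ 0.0001  0.     -0.0002] pos [0.486  0.1162 0.1586] yaw 13.78 tilt z [ 1.e-04 -0.e+00 -1.e+00] F [-0.6  0.3 -1.1] w 0.257 gf 59.7 t 16.9 j [ 0.09 -0.2   1.97 -0.    1.37 -0.15]
```

View pics/10.png

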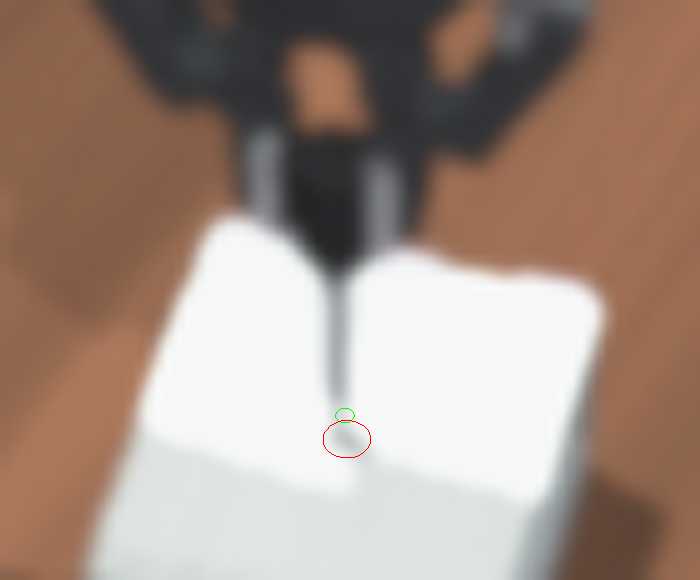

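```bash
python3 -m inch '[{"dx":0,"dy":0.002,"dz":0.0,"rx":0,"ry":0,"rz":0},{"dx":0,"dy":0.002,"dz":0.006,"rx":0,"ry":0,"rz":0},{"dx":0,"dy":0.002,"dz":0.012,"rx":0,"ry":0,"rz":0},{"dx":0,"dy":0.002,"dz":0.016,"rx":0,"ry":0,"rz":0},{"dx":0,"dy":0.002,"dz":0.016,"rx":0,"ry":0,"rz":0}]' >/dev/null
python3 - <<'E'
from h import *
go(.487,.1155,.082,13.8);print(state()['ft_torque'])
E
```

```text
d [-0.0014  0.0001  0.0784] r [-0.0011 -0.0002 -0.0002] pos [0.4868 0.1166 0.1448] yaw 13.78 tilt z [-1.7e-03 -2.0e-04 -1.0e+00] F [-0.2 -0.7 -0.1] w 0.262 gf 59.7 t 17.45 j [ 0.09 -0.18  1.98 -0.    1.34 -0.15]
[-0.0426555  -0.03295065 -0.03705556]
```

```bash
python3 -m inch '[{"dx":0,"dy":0,"dz":0.006,"rx":0,"ry":0,"rz":0},{"dx":0,"dy":0,"dz":0.012,"rx":0,"ry":0,"rz":0},{"dx":0,"dy":0,"dz":0.018,"rx":0,"ry":0,"rz":0},{"dx":0,"dy":0,"dz":0.018,"rx":0,"ry":0,"rz":0}]' >/dev/null
python3 - <<'E'
from h import *
go(.487,.1155,.082,13.8);print(state()['ft_torque'])
E
```

```text
d [-0.0013  0.      0.0603] r [-0.0011 -0.0001 -0.0003] pos [0.4868 0.1165 0.1302] yaw 13.78 tilt z [-1.7e-03 -2.0e-04 -1.0e+00] F [ 0.5 -0.6 -1.3] w 0.259 gf 59.7 t 17.85 j [ 0.09 -0.16  1.99 -0.    1.31 -0.15]
[ 0.07575944  0.0568318  -0.00707877]
```

```bash
python3 -m inch '[{"dx":0,"dy":0,"dz":0.01,"rx":0,"ry":0,"rz":0},{"dx":0,"dy":0,"dz":0.02,"rx":0,"ry":0,"rz":0},{"dx":0,"dy":0,"dz":0.03,"rx":0,"ry":0,"rz":0},{"dx":0,"dy":0,"dz":0.04,"rx":0,"ry":0,"rz":0},{"dx":0,"dy":0,"dz":0.04,"rx":0,"ry":0,"rz":0}]' >/dev/null
python3 - <<'E'
from h import *
go(.487,.1155,.082,13.8);print(state()['ft_torque'])
E
```

```text
d [-0.0013  0.0003  0.0195] r [-0.0015 -0.0002 -0.0003] pos [0.4865 0.1165 0.0976] yaw 13.78 tilt z [-2.3e-03 -3.0e-04 -1.0e+00] F [ 0.2 -0.1 -0.7] w 0.258 gf 59.7 t 18.35 j [ 0.09 -0.12  2.02 -0.    1.25 -0.15]
[-0.02904743 -0.01521381  0.02952753]
```

```bash
python3 -m inch '[{"dx":0,"dy":0,"dz":0.006,"rx":0,"ry":0,"rz":0},{"dx":0,"dy":0,"dz":0.012,"rx":0,"ry":0,"rz":0},{"dx":0,"dy":0,"dz":0.017,"rx":0,"ry":0,"rz":0},{"dx":0,"dy":0,"dz":0.02,"rx":0,"ry":0,"rz":0},{"dx":0,"dy":0,"dz":0.02,"rx":0,"ry":0,"rz":0}]' >/dev/null
python3 - <<'E'
from h import *
go(.487,.1155,.082,13.8);print(state()['ft_torque'])
E
```

```text
d [-0.0012 -0.0004  0.0011] r [-0.0006 -0.0001 -0.0002] pos [0.4871 0.1166 0.0829] yaw 13.78 tilt z [-9.e-04 -1.e-04 -1.e+00] F [-0.2 -0.  -1.1] w 0.259 gf 59.7 t 18.85 j [ 0.09 -0.1   2.03 -0.    1.22 -0.15]
[0.00230594 0.03864792 0.04446364]
```

```bash
python3 -m inch '[{"dx":0,"dy":0,"dz":0.002,"rx":0,"ry":0,"rz":0},{"dx":0,"dy":0,"dz":0.004,"rx":0,"ry":0,"rz":0},{"dx":0,"dy":0,"dz":0.005,"rx":0,"ry":0,"rz":0},{"dx":0,"dy":0,"dz":0.005,"rx":0,"ry":0,"rz":0}]' >/dev/null
python3 - <<'E'
from h import *
go(.487,.1155,.082,13.8);print(state()['ft_torque'])
E
```

```text
d [-0.0012 -0.0014 -0.0002] r [-0.0003  0.0001 -0.0001] pos [0.4878 0.1167 0.0818] yaw 13.8 tilt z [-4.e-04 -2.e-04 -1.e+00] F [-6.9 -0.8 11.2] w 0.264 gf 61.2 t 19.25 j [ 0.09 -0.1   2.02 -0.    1.22 -0.15]
[-0.19756483  1.19028527  0.04176865]
```

```bash
python3 -m inch '[{"dx":0,"dy":0,"dz":0.002,"rx":0,"ry":0,"rz":0},{"dx":0,"dy":0,"dz":0.003,"rx":0,"ry":0,"rz":0},{"dx":0,"dy":0,"dz":0.003,"rx":0,"ry":0,"rz":0},{"dx":0,"dy":0,"dz":0.003,"rx":0,"ry":0,"rz":0},{"dx":0,"dy":0,"dz":0.003,"rx":0,"ry":0,"rz":0}]' >/dev/null
python3 - <<'E'
from h import *
go(.487,.1155,.082,13.8);print(state()['ft_torque'])
E
```

```text
d [-0.0011 -0.0015 -0.0004] r [-0.0008  0.0001  0.0001] pos [0.488  0.1167 0.0817] yaw 13.81 tilt z [-1.2e-03 -5.0e-04 -1.0e+00] F [-13.6  -1.7  24.5] w 0.259 gf 62.6 t 19.75 j [ 0.09 -0.1   2.02 -0.    1.22 -0.15]
[-0.34461741  2.43134637  0.07819698]
```

```bash
python3 -c "
from plant import ticket
print(ticket.job_done())"
```

```text
the job is handed in; nothing more can be done
None
```

The bobbin is in the case, the lid is shut and the pin is fully home; I handed the job in at about 20 s with the gripper still holding the knob and pressing it down on the lid at about 24 N.

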